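# Pull out the overhead phone boom

## Robot

A 6-joint arm with a two-finger parallel gripper is mounted at the origin on the work surface. World frame = base frame: x ahead of the robot, y to its left, z up, the work surface at z = 0. Lengths are in m, angles in rad, forces in N, time in s.
With the tool pointing down it reaches from about 0.275 to 0.85 m from the base axis. Payload 5.2 kg.
Tool frame: the origin (TCP) lies midway between the tips of the shut fingers; the grasp point (between the pads) lies behind it (bot.pinch_z is the z of the grasp point in the tool frame, in m); z points along the fingers, y is the direction in which the jaws open and shut (so a half turn about z gives the same grasp; the last joint's range is limited). The gripper opens to 85 mm and grips with 20 to 120 N. Pads are 22 mm wide; open, the fingers measure 114 mm over their backs; the gripper's body (76 mm by 85 mm) begins 54 mm behind the grasp point. The pads swing forward as they close: fully open they stand 13 mm farther back than shut.
Start: joints at [-1.448, 0.259, 1.535, -0, 1.348, -0.203], TCP at [0.176, -0.521, 0.231] pointing down, gripper open.
Joint ranges: [-3.14, 3.14], [-0.91, 2.08], [0.19, 2.58], [-1.22, 4.36], [0.22, 2.71], [-3.12, 3.12]. Speed limits (rad/s): [2.57, 2.57, 3.14, 3.14, 3.14, 3.14].

## Interface

Orientations are given as a rotation vector (axis times angle).
In Python, from cell import bot, set_gripper, imaging gives the robot as it stands. Calls block until the motion is done:
- bot.move_ptp(position, orientation): joint-space move of the TCP to a pose.
- bot.move_l(position, speed=0.15, frame=None): straight line of the TCP; frame=None keeps the orientation; speed is the mean speed in m/s.
- bot.set_joints(angles): joint-space move.
- set_gripper(opening, f_grip=None): opening from 0.0 (shut) to 1.0 (fully open); f_grip is the grip in N (None keeps the last); returns when the fingers have stopped.
- bot.dwell(seconds).
- bot.solve_ik(position, orientation): joint angles nearest the present ones, or None.
- bot.state(): the state.
- imaging.snapshot(name): name is "side" or "top" or "wrist"; returns (picture, depth): 480x640x3 uint8, blue, green, red; 480x640 float32, m along the optical axis (not along the pixel's ray), 0 where there is no reading.
- imaging.camera_params(name): a dict with "fx", "fy", "cx", "cy" (pixels), "origin" and "orientation" of the camera in the world. Camera axes: x right, y down, z forward; pixel columns grow to the right and rows downward; lengths in m; the calibration is good to about 2 mm. The wrist camera is an equidistant fisheye: a pixel r from the principal point sees the ray r / f radians off the axis. A picture is of the moment at which its call begins: read the wrist's pose just before it. camera_params takes no time and is no camera call; for the wrist camera it gives the pose at the moment of the call.
A pose or a line that the arm cannot do raises bot.MotionError and nothing moves.
- bot.close_job(): hands the job in, once; it reports no verdict.
Trained networks look in the newest picture that a camera, given by its name, has taken for a name from the list of things; names that differ only in an ending like _2 or _b are one class to them, and where a whole thing is asked for, a point or a joint stands for the part that bears it (a point fixed in the world has none). Each returns a list of dicts, best first, with "p" (0 to 1); they miss things now and then, are a little off and sometimes report something else, mostly with a low value. They report only what shows in the picture. A call takes as long as a camera call.
- imaging.find_in(target, camera): "box" ([centre column, centre row, width, height] in pixels, round what is visible of it).
- imaging.regions_of(target, camera): "pixels" (480x640 bool, what is visible of it) and "box" ([centre column, centre row, width, height] in pixels, round what is visible of it).
- imaging.place_of(target, camera): "location" ([column, row] in pixels: a listed point, or the origin of a listed thing).
The state is a dict: "time": time; "q": joint angles; "qd": joint speeds; "effort": joint torques, N m; "eef_pos": TCP position; "orientation": TCP orientation; "force": force on the tool from outside, world axes, zero at the start; "ft_torque": the same for the moment, N m; "finger_gap": opening from 0.0 (shut) to 1.0 (fully open).
Only numpy, scipy, OpenCV 4.12 (cv2) and the standard library are available. Lean on these libraries where they do the work, as an engineer would, in place of code of your own. Each camera call takes 0.05 s, during which the arm holds its last target. There are 200 camera calls.

## Task

I want to film the kadai from overhead: press the red release button on top of the phone boom's stand all the way down, then take the boom by its black rubber grip and pull it straight out, past the first stop to the second, so that the phone hangs over the kadai. The boom springs back if let go, so finish while still holding it by the grip, pulled fully out. Do not touch the phone, and leave the other kitchen things where they are.

Things in the scene. Friction and masses are not known exactly. Their poses are not given: they have to be found in the camera images.
- stand: Fixed phone-boom stand: dark base plate 130 x 150 x 22 mm, steel post, grey housing (60 x 56 mm, top at 228 mm) holding a horizontal aluminium outer tube (38 mm diameter, axis 200 mm above the counter, from 137 mm behind to 79 mm ahead of the origin, end collar 44 mm). Origin: underside of the base, below the housing; z up. The boom points and pulls out along its +x.
- release_top (a point): Centre of the top face of the red round release button (26 mm diameter), on top of the housing straight above the stand's origin, 239 mm above the counter when up (11 mm proud of the housing). It is pushed down.
- release (a joint): Travel of the red button, m: 0 up (boom locked), 0.006 fully down. Takes about 3 N all the way and stays down by itself once pressed; the lock is free from about 0.004 on.
- inner (a joint): How far the inner tube is out of the middle tube, m: 0 home, 0.070 at its stop, which is the boom's first stop. Spring pull towards home 3 to 4.5 N, so it comes out first. Locked while the button is up.
- middle (a joint): How far the middle tube is out of the outer tube, m: 0 home, 0.070 at its stop, which is the boom's second stop (140 mm of pull in all). Spring pull towards home 8 to 9.5 N, so it comes out only after the first stop. Both springs pull the boom home when it is let go.
- grip: Black rubber grip sleeve on the inner tube, the part to hold: horizontal cylinder, 26 mm diameter, 64 mm clear length between two 38 mm end collars. Origin: its centre, on the boom's axis 200 mm above the counter; boom home, 130 mm ahead of the stand's origin; x along the boom, outwards; z up. Pinch it from above, fingers closing across the boom. It travels 140 mm in all.
- phone: The black phone in its clamp at the boom's tip, not to be touched: 88 (along the boom, with the clamp) x 150 x 9 mm, lying flat 20 mm below the boom's axis. Origin: its centre, 105 mm beyond the grip's centre. The clamp's near end starts 58 mm beyond the grip's centre.
- kadai: The copper-bottomed steel kadai (wok), loose, 240 mm rim diameter, 85 mm high, two brass loop handles (to 152 mm from its axis); it stands under where the phone ends up. Origin: centre of its underside.
- jar: Glass spice jar with steel lid, loose, 66 mm diameter, 105 mm high. Origin: centre of its underside. Leave alone.
- tumbler: Steel tumbler, loose, 72 mm diameter, 100 mm high. Origin: centre of its underside. Leave alone.
- tin: Green tin with yellow cap, loose, 80 mm diameter, 110 mm high. Origin: centre of its underside. Leave alone.
- rolling_pin: Wooden rolling pin, loose, 380 mm long, 48 mm thick, lying along its own x. Origin: below its middle, on the counter. Leave alone.
- colander: Blue plastic colander, loose, 220 mm rim diameter, 95 mm high. Origin: centre of its underside. Leave alone.

How it is judged:
On the way, in this order (a step that is already met when the one before it is completed fails the run):
1. the red release button is pressed down (value of joint release above 0.0045 m), for 0.1 s.
2. the boom is pulled by its grip to the first stop (value of joint inner above 0.064 m and contact force between the fingers and grip above 2 N), for 0.05 s.
3. the boom is pulled on to the second stop (value of joint each of inner, middle above 0.065 m and contact force between the fingers and grip above 2 N), for 0.2 s.
At the end, for the whole second after the job is handed in: Both tubes are within 5 mm of their stops (first and second) and still, the button is down, the fingers hold the grip with at least 2 N, and the phone is over the kadai, within 50 mm of its centre, with the kadai standing on the counter (all of step 3 and value of joint release above 0.0045 m and horizontal distance between phone and kadai below 0.05 m and height (world z) of kadai below 0.01 m and linear speed of phone below 0.02 m/s); the arm keeps its last pose, push and grip.
It fails at once if the robot touches the phone (contact force between any of the fingers, the arm and phone above 1 N).
It fails at once if the kadai, jar, tumbler, tin, rolling pin or colander is moved by more than 20 mm (distance of any of kadai, jar, tumbler, tin, rolling_pin, colander from where it was at the start of the episode above 0.02 m).
It also fails if it takes over 40 s, if anything falls off the work surface, if the arm or the gripper's body presses on something with over 40 N, if the wrist force passes 120 N, or if a joint passes its speed limit or range.

## Working session

There is one attempt and no reset: what is moved stays moved. The work goes in short steps, each a Python script; the robot and the scene stay as the last script left them, time stands still between calls to the robot, and variables do not carry over. Pictures are saved under pics/ and viewed, about 8 in all and at most 12, crops included, and the job is handed in when it is done.

```bash
mkdir -p pics
cat > h.py <<'E'
import numpy as np, cv2
from scipy.spatial.transform import Rotation as R
from cell import bot,set_gripper,imaging
def ray(cam,uv,p=None):
    p=p or imaging.camera_params(cam)
    x=(uv[0]-p["cx"])/p["fx"];y=(uv[1]-p["cy"])/p["fy"]
    if cam=="wrist":
        r=np.hypot(x,y);s=np.sin(r)/r if r>1e-9 else 1;d=np.array([x*s,y*s,np.cos(r)])
    else: d=np.array([x,y,1.])
    o=np.array(p["orientation"],float)
    M=R.from_rotvec(o).as_matrix() if o.size==3 else o.reshape(3,3)
    return np.array(p["origin"]),M@d
def at_z(cam,uv,z,p=None):
    o,d=ray(cam,uv,p);return o+d*(z-o[2])/d[2]
E
python3 - <<'E'
from h import *
print(bot.pinch_z,bot.state()["time"],bot.state()["orientation"])
zs=dict(release_top=.239,grip=.2,phone=.18,stand=0,kadai=0,jar=0,tumbler=0,tin=0,rolling_pin=0,colander=0)
for c in("top","side"):
    im,d=imaging.snapshot(c);cv2.imwrite(f"pics/{c}0.png",im);np.save(f"{c}0.npy",d)
    print(c,imaging.camera_params(c))
    for n,z in zs.items():
        for q in imaging.place_of(n,c)[:2]:
            print(n,round(q["p"],2),np.round(q["location"],1),at_z(c,q["location"],z).round(4))
E
```

```text
-0.0187 0.0 [-3.09813683e+00 -5.09292380e-01 -1.40513587e-04]
top {'fx': 563.0917512750924, 'fy': 563.0917512750924, 'cx': 320.79042160664477, 'cy': 231.60993361386733, 'origin': array([ 0.26738124, -0.03086059,  1.71121643]), 'orientation': array([-2.0985533 ,  2.15561607, -0.17211965])}
release_top 0.54 [220.7 214.5] [0.5763 0.2469 0.239 ]
grip 0.6 [269.8 214.4] [0.581  0.1194 0.2   ]
phone 0.64 [305.2 215.4] [0.5795 0.0232 0.18  ]
stand 0.75 [232.1 232.4] [0.5691 0.2565 0.    ]
kadai 0.93 [358.5 226.1] [ 0.5779 -0.1343  0.    ]
jar 0.66 [267.  177.6] [0.7407 0.1469 0.    ]
tumbler 0.9 [202.3 311.1] [0.3304 0.3463 0.    ]
tin 0.73 [456.6 277.9] [ 0.41   -0.4255  0.    ]
rolling_pin 0.91 [507.  259.6] [ 0.4616 -0.5822  0.    ]
rolling_pin 0.72 [305.  218.1] [0.6077 0.0303 0.    ]
side {'fx': 595.336365226183, 'fy': 595.336365226183, 'cx': 321.9738439695765, 'cy': 250.189327489599, 'origin': array([0.00259892, 1.29942075, 1.56877769]), 'orientation': array([-0.54971392,  2.72416503, -1.14840044])}
release_top 0.52 [271.1 288.4] [0.5746 0.2495 0.239 ]
release_top 0.38 [296.4 445.4] [0.2997 0.6779 0.239 ]
grip 0.44 [288.8 271.6] [0.5712 0.1325 0.2   ]
phone 0.64 [301.4 250.5] [0.5814 0.0111 0.18  ]
phone 0.31 [274.3 338.9] [0.5062 0.375  0.18  ]
stand 0.87 [276.9 341.5] [0.5592 0.2614 0.    ]
kadai 0.67 [318.6 260.9] [ 0.576 -0.131  0.   ]
jar 0.75 [241.3 300. ] [ 0.7484  0.1497 -0.    ]
tumbler 0.78 [333.3 381.8] [0.3343 0.3314 0.    ]
tin 0.86 [388.8 221.4] [ 0.4048 -0.4443  0.    ]
rolling_pin 0.69 [387.3 198.8] [ 0.4536 -0.5761  0.    ]
colander 0.65 [273.2 288.7] [0.67   0.0591 0.    ]
colander 0.56 [295.7 446. ] [0.3542 0.5687 0.    ]
```

View pics/top0.png

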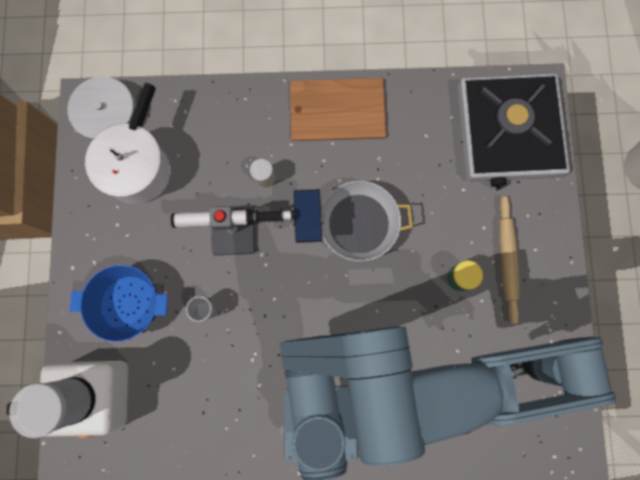

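View pics/side0.png

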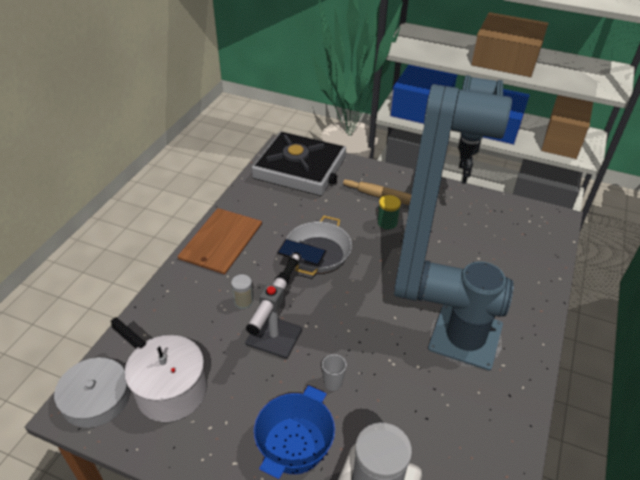

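```bash
cat >> h.py <<'E'
def ori(d,flip=1):
    y=flip*np.array([-d[1],d[0],0.]);z=np.array([0,0,-1.]);x=np.cross(y,z)
    return R.from_matrix(np.c_[x,y,z]).as_rotvec()
E
python3 - <<'E'
from h import *
im=cv2.imread("pics/top0.png").astype(int)
m=(im[...,2]>130)&(im[...,1]<90)&(im[...,0]<90);m[:,:200]=0;m[:,240:]=0;m[:200]=0;m[240:]=0
v,u=np.nonzero(m);print("red",len(u),at_z("top",(u.mean(),v.mean()),.237))
imaging.snapshot("top")
r=imaging.regions_of("grip","top")
for q in r[:2]: print(q["p"],q["box"])
d=np.array([0.02,-1]);d/=np.linalg.norm(d)
for f in(1,-1):
    for p in([.577,.16,.45],[.577,.25,.23],[.577,-.03,.18]): print(f,np.round(bot.solve_ik(p,ori(d,f)),2))
f=min((1,-1),key=lambda f:abs(bot.solve_ik([.577,.16,.45],ori(d,f))[5]+.2))
s=bot.state();p=s["eef_pos"]
bot.move_l([p[0],p[1],.42],.15)
bot.move_ptp([.577,.16,.45],ori(d,f))
set_gripper(0,30)
P=imaging.camera_params("wrist");im,dp=imaging.snapshot("wrist");cv2.imwrite("pics/w1.png",im);np.save("w1.npy",dp)
for n,z in dict(release_top=.239,grip=.2,phone=.18,kadai=0).items():
    for q in imaging.place_of(n,"wrist")[:2]: print(n,round(q["p"],2),np.round(q["location"],1),at_z("wrist",q["location"],z,P).round(4))
for q in imaging.regions_of("grip","wrist")[:1]:
    v,u=np.nonzero(q["pixels"]);x=np.array([at_z("wrist",(a,b),.2,P)[:2] for a,b in zip(u,v)])
    print(len(u),x.mean(0),np.linalg.eigh(np.cov(x.T)))
m=(im[...,2].astype(int)>120)&(im[...,1]<80)&(im[...,0]<80)
n,l,st,c=cv2.connectedComponentsWithStats(m.astype(np.uint8))
for i in range(1,n):
    if st[i,4]>40: print("red",st[i,4],c[i],at_z("wrist",c[i],.238,P).round(4))
print(bot.state()["time"],f,bot.state()["q"])
E
```

```text
red 83 [0.57533093 0.25290186 0.237     ]
0.61 [266.8, 217.6, 23.2, 12.2]
0.27 [508.6, 260.0, 19.8, 126.0]
1 [ 0.08  0.31  0.94 -0.    1.88  0.06]
1 [ 0.23  0.4   1.33 -0.    1.41  0.21]
1 [-0.24  0.35  1.54 -0.    1.25 -0.26]
-1 [ 0.08  0.31  0.94 -0.    1.88 -3.08]
-1 [ 0.23  0.4   1.33 -0.    1.41 -2.93]
-1 [-0.24  0.35  1.54 -0.    1.25  2.88]
release_top 0.92 [326.5 109.2] [0.5746 0.2485 0.239 ]
grip 0.76 [325.7 229.3] [0.5764 0.1185 0.2   ]
phone 0.96 [326.3 300.4] [0.5791 0.0187 0.18  ]
1756 [0.57848743 0.11732547] EighResult(eigenvalues=array([7.38055226e-05, 5.76406701e-04]), eigenvectors=array([[-0.99955707, -0.02976014],
       [-0.02976014,  0.99955707]]))
red 626 [327.95047923 107.24600639] [0.576  0.2504 0.238 ]
6.4583 1 [ 8.44010330e-02  3.13382406e-01  9.43819635e-01 -1.25444098e-06
  1.88439755e+00  6.44055603e-02]
```

View pics/w1.png

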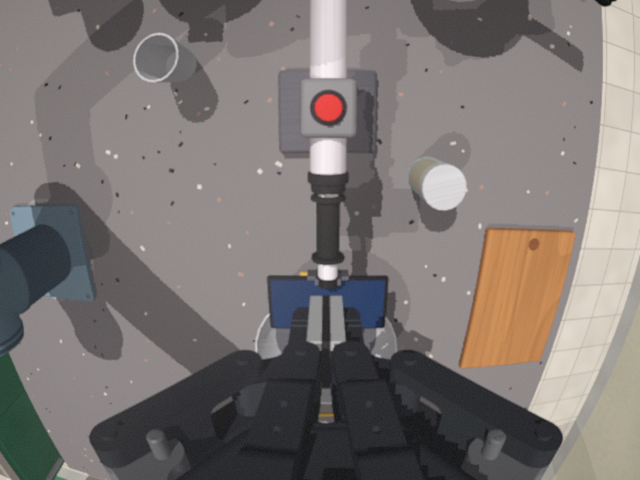

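The wrist view shows the red button at (328,107), the rubber grip between its collars at about (328,230), and the phone beyond it. Now I'll press the button.

Run:
```python
from h import *
b=np.array([.576,.250])
bot.move_l([*b,.30],.25)
bot.move_l([*b,.245],.12)
f0=np.array(bot.state()["force"])
for z in(.240,.237,.235,.233,.232,.231,.230,.229):
    bot.move_l([*b,z],.03);bot.dwell(.1);s=bot.state();F=np.array(s["force"])-f0
    print(z,s["eef_pos"].round(4) if hasattr(s["eef_pos"],"round") else s["eef_pos"],F.round(1))
    if abs(F[2])>10: break
bot.dwell(.1)
bot.move_l([*b,.30],.15)
set_gripper(1)
bot.move_l([.5775,.12,.32],.2)
P=imaging.camera_params("wrist");im,dp=imaging.snapshot("wrist");cv2.imwrite("pics/w2.png",im)
for n,z in dict(release_top=.233,grip=.2,phone=.18).items():
    for q in imaging.place_of(n,"wrist")[:1]: print(n,round(q["p"],2),np.round(q["location"],1),at_z("wrist",q["location"],z,P).round(4))
m=(im[...,2].astype(int)>120)&(im[...,1]<80)&(im[...,0]<80)
n,l,st,c=cv2.connectedComponentsWithStats(m.astype(np.uint8))
for i in range(1,n):
    if st[i,4]>40: print("red",st[i,4],c[i],at_z("wrist",c[i],.233,P).round(4))
for q in imaging.regions_of("grip","wrist")[:1]:
    v,u=np.nonzero(q["pixels"]);x=np.array([at_z("wrist",(a,b),.2,P)[:2] for a,b in zip(u,v)])
    print(len(u),x.mean(0),x.min(0),x.max(0))
print(bot.state()["time"])
```

```text
0.24 [0.5761 0.2501 0.2403] [-0.3  1.1  0.1]
0.237 [0.5761 0.25   0.237 ] [-0.6  0.1  0.2]
0.235 [0.576 0.25  0.235] [0.2 0.8 0.5]
0.233 [0.5761 0.25   0.2331] [-0.5  0.7  1.8]
0.232 [0.5761 0.25   0.233 ] [-1.2  0.8  5.9]
0.231 [0.5761 0.25   0.233 ] [-3.4 -0.8 10. ]
0.23 [0.5761 0.25   0.2329] [-4.3 -1.1 14.6]
release_top 0.76 [327.6  41.7] [0.5748 0.2492 0.233 ]
grip 0.58 [328.6 228.5] [0.5783 0.1208 0.2   ]
phone 0.67 [328.5 331.9] [0.5806 0.0174 0.18  ]
red 307 [333.28013029  43.50488599] [0.5782 0.2481 0.233 ]
3932 [0.57869316 0.11790944] [0.55919064 0.07527589] [0.59799106 0.15890692]
12.9917
```

View pics/w2.png

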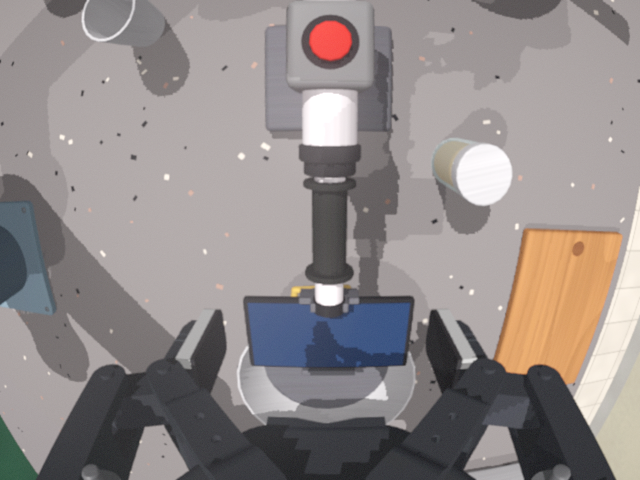

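The fingers stopped at z = 0.233 with 14.6 N on them, so the button is down. The picture shows the open jaws in line with the grip at (329,228), and the grip clear of the phone. Next I'll grasp and pull.

Run:
```python
from h import *
g=np.array([.578,.119,.181]);d=np.array([.018,-1,0])
bot.move_l([g[0],g[1],.25],.12);bot.move_l(g,.08)
f0=np.array(bot.state()["force"])
set_gripper(0,70);s=bot.state();print(s["finger_gap"],(np.array(s["force"])-f0).round(1),s["time"])
for k in(.03,.06,.072,.09,.12,.136,.140,.143):
    bot.move_l(g+k*d,.08);bot.dwell(.1);s=bot.state();F=np.array(s["force"])-f0
    print(k,np.round(s["eef_pos"],4),F.round(1),round(s["finger_gap"],3))
    if F[1]>22: break
P=imaging.camera_params("wrist");im,dp=imaging.snapshot("wrist");cv2.imwrite("pics/w3.png",im)
for c in("wrist","top"):
    if c=="top": im,_=imaging.snapshot(c);cv2.imwrite("pics/t3.png",im[130:330,150:480].repeat(2,0).repeat(2,1))
    for n,z in dict(phone=.18,kadai=0,grip=.2).items():
        for q in imaging.place_of(n,c)[:1]: print(c,n,round(q["p"],2),at_z(c,q["location"],z,P if c=="wrist" else None).round(4))
print(bot.state()["time"])
```

```text
0.28137489445669306 [6.5 0.4 0.4] 15.325
0.03 [0.5801 0.0898 0.1817] [ 7.1  2.8 -0.2] 0.284
0.06 [0.5806 0.06   0.1816] [ 7.   4.3 -0.3] 0.278
0.072 [0.5807 0.0489 0.1816] [7.  7.2 0.5] 0.281
0.09 [0.581  0.0313 0.1815] [8.4 8.4 0.6] 0.28
0.12 [0.5816 0.0015 0.1815] [7.2 8.8 0.4] 0.285
0.136 [ 0.5819 -0.0144  0.1815] [7.7 8.5 1.3] 0.282
0.14 [ 0.582  -0.0183  0.1815] [7.  9.7 1.2] 0.282
0.143 [ 0.582  -0.0211  0.1815] [ 6.4 10.   0.6] 0.282
wrist grip 0.92 [ 0.5812 -0.0178  0.2   ]
top phone 0.91 [ 0.5791 -0.1136  0.18  ]
top kadai 0.62 [ 0.5831 -0.1379  0.    ]
top grip 0.65 [ 0.5771 -0.1164  0.2   ]
19.625
```

Run:
```python
from h import *
g=np.array([.578,.119,.181]);d=np.array([.018,-1,0])
for k in(.145,.147,.149,.151,.153):
    bot.move_l(g+k*d,.05);bot.dwell(.2);s=bot.state()
    print(k,np.round(s["eef_pos"],4),np.round(s["force"],1),round(s["finger_gap"],3))
    if s["force"][1]>20: break
im,_=imaging.snapshot("wrist");cv2.imwrite("pics/w4.png",im)
im,_=imaging.snapshot("side");cv2.imwrite("pics/s4.png",cv2.resize(im[180:380,200:400],(600,600)))
print(bot.state()["time"])
```

```text
0.145 [ 0.582  -0.0212  0.1815] [ 6.4 16.   2.5] 0.282
0.147 [ 0.5819 -0.0212  0.1814] [ 7.2 21.8  2.1] 0.282
20.625
```

View pics/w4.png

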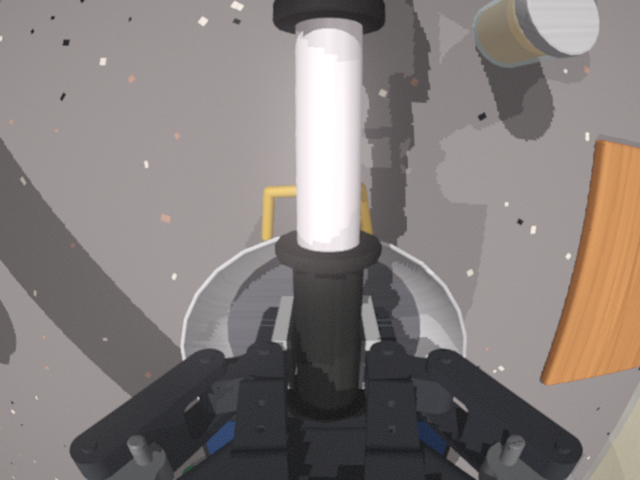

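View pics/s4.png

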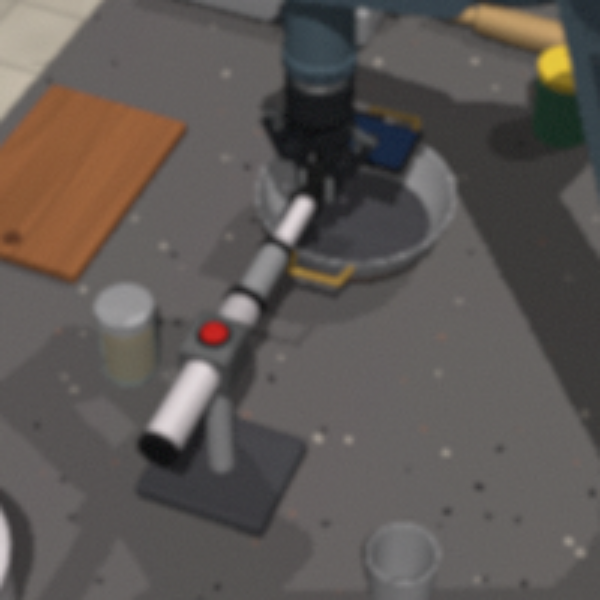

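The hard stop is clear: the tool stays at y = -0.0212 while the force rises to 22 N. The wrist view shows the pads on the grip around (328,320). The side view shows both tubes out and the phone over the kadai.

Run:
```python
from h import *
s=bot.state();print(np.round(s["eef_pos"],4),np.round(s["force"],1),s["time"]);bot.close_job()
```

```text
[ 0.582  -0.0212  0.1814] [ 7.3 21.   1.2] 20.625
the job is handed in; nothing more can be done
```

I pressed the release button down, gripped the boom by its black rubber sleeve at 70 N and pulled it out past the first stop to the second. I handed the job in at 20.6 s, still holding the grip.

- **Button:** it stopped moving at 0.233 m, the full 6 mm of travel, with about 15 N on it.
- **Boom:** the pull rose from about 4 N to 7–9 N near 70 mm, which marks the first stop. At about 140 mm it stopped moving and the pull rose to 21 N, so it is at the second stop. The gap between the fingers stayed steady.
- **Phone over kadai:** the last top-camera estimates put the phone about 25 mm from the kadai's centre, against a 50 mm limit. From the boom's geometry I expect nearer 10 mm.
- **Other things:** no sign of contact with the phone, and everything else visible in the last pictures looked where it started. I did not re-measure their positions.

**Disagreements and misses:**
- After the pull, the top camera's grip detection gave y = -0.116 m, which is where the phone is. I ignored it because the wrist camera put the grip at -0.018 m, matching the arm's position.
- The wrist camera could not place the phone or kadai in that last check.
- About 7 N of sideways force remained in the hold, probably because the grasp was a few millimetres off-centre.

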